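# Snap the cover of a terminal box shut, clip by clip

## Task

One of the two grey terminal boxes has its cover only laid on, standing proud on four spring clips. Press that cover down with the fingertips, working round its corners one after another, until all four clips have snapped over its edge and it sits flush on the box all round. Only press: do not pick up or shove the box or its cover, do not lean on it so hard that it could crack (each corner needs only a firm push), and leave the finished box and the other things on the bench where they are.

Things in the scene. Friction and masses are not known exactly. Their poses are not given: they have to be found in the camera images.
- terminal_box: The unfinished grey plastic box, about 1 kg, loose on the bench: 112 (x) x 166 (y) mm, rim 56 mm high; origin at the centre of its underside, z up. Two black cable glands stick out 17 mm from its +x side. Four spring-steel clips, 15 mm wide, stand at x = +-60, y = +-45 mm; their noses reach in to x = +-54 mm at 60 mm height, their tips x = +-60 mm at 69 mm. They bend outward.
- cover: Loose thin plastic cover of that box (it twists a few mm), 114 (x) x 169 (y) mm, 0.14 kg; origin at the centre of the underside of its 2.5 mm edge flange, axes like the box's. At the start it lies level on the sloping clip tops, origin 64 to 65 mm above the bench, a 17 mm deep lip already inside the box mouth. Shut: origin 56 mm above the bench. Pressed with over 50 N it cracks.
- pad_near_right (a point): Centre of the top of the round thumb pad (20 mm across) at the cover's -x, -y corner, 34 and 61 mm from its middle along x and y, 6.5 mm above its origin: about 71 mm above the bench at the start, 62.5 mm shut. Pressed straight down here with some 10 to 30 N the corner snaps past its clip and stays down; still open corners may rise a few mm meanwhile.
- edge_near_right (a point): Point on the underside of the cover's flange edge at the -x, -y clip, 57 mm and 45 mm from the middle along x and y. 56 mm above the box's underside when that corner is shut.
- pad_near_left (a point): Centre of the top of the round thumb pad (20 mm across) at the cover's -x, +y corner, 34 and 61 mm from its middle along x and y, 6.5 mm above its origin: about 71 mm above the bench at the start, 62.5 mm shut. Pressed straight down here with some 10 to 30 N the corner snaps past its clip and stays down; still open corners may rise a few mm meanwhile.
- edge_near_left (a point): Point on the underside of the cover's flange edge at the -x, +y clip, 57 mm and 45 mm from the middle along x and y. 56 mm above the box's underside when that corner is shut.
- pad_far_left (a point): Centre of the top of the round thumb pad (20 mm across) at the cover's +x, +y corner, 34 and 61 mm from its middle along x and y, 6.5 mm above its origin: about 71 mm above the bench at the start, 62.5 mm shut. Pressed straight down here with some 10 to 30 N the corner snaps past its clip and stays down; still open corners may rise a few mm meanwhile.
- edge_far_left (a point): Point on the underside of the cover's flange edge at the +x, +y clip, 57 mm and 45 mm from the middle along x and y. 56 mm above the box's underside when that corner is shut.
- pad_far_right (a point): Centre of the top of the round thumb pad (20 mm across) at the cover's +x, -y corner, 34 and 61 mm from its middle along x and y, 6.5 mm above its origin: about 71 mm above the bench at the start, 62.5 mm shut. Pressed straight down here with some 10 to 30 N the corner snaps past its clip and stays down; still open corners may rise a few mm meanwhile.
- edge_far_right (a point): Point on the underside of the cover's flange edge at the +x, -y clip, 57 mm and 45 mm from the middle along x and y. 56 mm above the box's underside when that corner is shut.
- finished_box: The other terminal box, alike, its cover already snapped shut (cover top 63 mm above the bench instead of 71 mm), 1.2 kg; origin at the centre of its underside. Leave it alone.
- blue_screwdriver: Bystander: blue-handled screwdriver, 139 mm, lying between the two boxes; leave alone.
- pliers: Bystander: blue-gripped pliers, 178 mm, lying behind and right of the boxes; leave alone.
- coil_a: Bystander: wound coil, 45x47x56 mm, at the back left; leave alone.
- coil_b: Bystander: wound coil, 50x44x53 mm, at the back left, beside the other; leave alone.
- half_shell: Bystander: pressed aluminium half shell, 46x36x13 mm, lying between the two boxes; leave alone.
- half_shell_far: Bystander: another aluminium half shell, 46x36x13 mm, at the back left; leave alone.
- marker_pen: Bystander: felt marker, 128 mm, at the right; leave alone.
- tape_roll: Bystander: roll of yellow tape, 64 mm across, 18 mm high, at the back; leave alone.
- solder_reel: Bystander: reel of solder, 58x76x53 mm, at the right; leave alone.

How it is judged:
By the outcome, as a careful person would: the job done as asked, in the order asked, and still so for the second after the job is handed in, with the robot touching nothing.
It also fails if it takes over 54 s, if anything falls off the work surface, if the arm or the gripper's body presses on something with over 40 N, if the wrist force passes 120 N, or if a joint passes its speed limit or range.

## Robot

A 6-joint arm with a two-finger parallel gripper is mounted at the origin on a cart in front of the work surface, level with it; the furniture and walls round the work are solid. World frame = base frame: x ahead of the robot, y to its left, z up, the work surface at z = 0. Lengths are in mm, angles in rad, forces in N, time in s.
With the tool pointing down it reaches from about 325 to 775 mm from the base axis. Payload 5.5 kg.
Tool frame: the origin (TCP) lies between the finger pads; the fingertips stand 8 mm ahead of it and the grasp point (between the pads) lies 11 mm behind it; z points along the fingers, y is the direction in which the jaws open and shut (so a half turn about z gives the same grasp; the last joint's range is limited). The gripper opens to 85 mm and grips with 20 to 120 N. Pads are 22 mm wide; open, the fingers measure 114 mm over their backs; the gripper's body (76 mm by 85 mm) begins 54 mm behind the grasp point. The pads swing forward as they close: fully open they stand 13 mm farther back than shut.
Start: joints at [1.243, 0.091, 1.231, -0, 1.82, -0.057], TCP at [160.505, 578.147, 239.275] pointing down, gripper open.
Joint ranges: [-2.87, 2.87], [-0.86, 2.18], [0.17, 2.46], [-1.51, 4.65], [0.06, 2.69], [-2.65, 2.65]. Speed limits (rad/s): [2.57, 2.57, 3.01, 3.14, 3.14, 3.14].

## Interface

Orientations are given as [roll, pitch, yaw] about the fixed x, y, z axes, in that order (R = Rz(yaw) Ry(pitch) Rx(roll)).
In Python, from bench import * gives the robot as it stands.
- The arm moves only by the tool send_rows, never from a script. Its argument "moves" is a list of rows, each an object of numbers: "dx", "dy", "dz": the shift along the tool's x, y, z in cm; "twist": the turn about the tool's z in degrees; "jaw": the finger opening in cm, from 0 to 8.54. A call has 1 to 12 rows; each row shifts and turns the pose as measured when the row begins, along the tool's axes as they then stand; what a row does not reach is not made up. A row lasts 1/10 s, in which the tool goes at most 50 mm and 8.59 degrees, less where a joint would pass 70% of its speed; a pose out of reach is approached as far as the arm can. A call is refused whole if a number of a shift passes 5 or a number of a turn 8.59, either way. A call with a gripper value outside its range is refused whole. The fingers move at their own pace and stop on an object; "newtons" is the grip in N (left out, the last holds). Time passes only in rows, so rows that do not move let the fingers close. It gives the time, the measured TCP pose, the force and the opening at its end, in the units of the state.
- get_state(): the state, without advancing time (a new reading comes with each control period).
- camera(name): name is "side" or "top" or "wrist"; returns the picture (480x640x3 uint8, blue, green, red); there is no depth.
- camera_info(name): a dict with "intrinsics" (3x3 intrinsics, pixels), "pose" (4x4, takes a point from camera to world coordinates); the wrist camera has in their place "tool_from_camera" (4x4, takes a point from camera to tool coordinates, whose origin is the TCP and whose axes are the flange's). Camera axes: x right, y down, z forward; pixel columns grow to the right and rows downward; lengths in mm; the calibration is good to about 2 mm. A picture is of the moment at which its call begins: read the wrist's pose just before it. camera_info takes no time and is no camera call.
- close_job(): hands the job in, once; it reports no verdict.
The state is a dict: "clock": time; "joints": joint angles; "joint_vel": joint speeds; "effort": joint torques, N m; "ee_pos": TCP position; "eef_rot": TCP orientation; "force": force on the tool from outside, world axes, zero at the start; "wrist_torque": the same for the moment, N m; "opening": finger opening in mm.
Only numpy, scipy, OpenCV 4.12 (cv2) and the standard library are available. Lean on these libraries where they do the work, as an engineer would, in place of code of your own. Each camera call takes 0.05 s, during which the arm holds its last target.

## Working session

There is one attempt and no reset: what is moved stays moved. The work goes in short steps, Python scripts to look and compute and a tool call to move; the robot and the scene stay as the last step left them, time stands still between calls to the robot, and variables do not carry over. Pictures are saved under pics/ and viewed, and the job is handed in when it is done.

Besides the shell and the picture viewer there is one more tool, called after "Call:" as name([rows], argument=value, ...), one row to a line, values as JSON. send_rows: Moves the arm, as the interface text tells. Its arguments: {"type":"object","properties":{"moves":{"type":"array","items":{"type":"object","properties":{"dx":{"type":"number"},"dy":{"type":"number"},"dz":{"type":"number"},"twist":{"type":"number"},"jaw":{"type":"number"}}}},"newtons":{"type":"number"}},"required":["moves"]}

```bash
ls; mkdir -p pics
python3 - <<'E'
from bench import *
import cv2,numpy as np
s=get_state();print(s)
for n in ["top","side","wrist"]:
    cv2.imwrite(f"pics/a_{n}.png",camera(n)); print(n,camera_info(n))
E
```

```text
pics
{'clock': 0.0, 'joints': array([ 1.24330251e+00,  9.18855899e-02,  1.23188327e+00,  1.04753157e-05,
        1.81982105e+00, -5.67377394e-02]), 'joint_vel': array([ 0.00049815,  0.00073283, -0.00219721,  0.00021949, -0.00391138,
       -0.00065332]), 'effort': array([-1.24295264e-03, -4.58736241e+01, -4.18019915e+01, -2.28103590e-04,
        1.18546165e-02,  9.95872313e-06]), 'ee_pos': array([160.40893716, 577.87858487, 238.13633897]), 'eef_rot': array([-3.13959918e+00, -1.23400107e-04,  2.87083902e+00]), 'force': array([ 0.57430924, -0.01298319, -0.49624463]), 'wrist_torque': array([ 0.00638456,  0.03678063, -0.00295035]), 'opening': 85.36805993658187}
top {'intrinsics': array([[446.9882005 ,   0.        , 318.77895288],
       [  0.        , 446.9882005 , 237.04822034],
       [  0.        ,   0.        ,   1.        ]]), 'pose': array([[-1.02568383e-02, -9.93289637e-01,  1.15197634e-01,
         4.61965022e+02],
       [-9.99858439e-01,  8.65098277e-03, -1.44313275e-02,
        -8.83711829e+01],
       [ 1.33379153e-02, -1.15329346e-01, -9.93237757e-01,
         1.28621941e+03
[... 452 characters left out ...]
2.42343679e-02, -8.02327579e-01, -5.96391776e-01,
         7.51579996e+02],
       [ 0.00000000e+00,  0.00000000e+00,  0.00000000e+00,
         1.00000000e+00]])}
wrist {'intrinsics': array([[369.07613074,   0.        , 318.63172427],
       [  0.        , 369.07613074, 242.1774509 ],
       [  0.        ,   0.        ,   1.        ]]), 'tool_from_camera': array([[ 8.95989794e-04, -9.55516420e-01, -2.94936550e-01,
         7.43524401e+01],
       [ 9.99999541e-01,  7.55842586e-04,  5.89175471e-04,
         6.88115842e-01],
       [-3.40041232e-04, -2.94936943e-01,  9.55516658e-01,
        -1.35013051e+02],
       [ 0.00000000e+00,  0.00000000e+00,  0.00000000e+00,
         1.00000000e+00]])}
```

View pics/a_top.png

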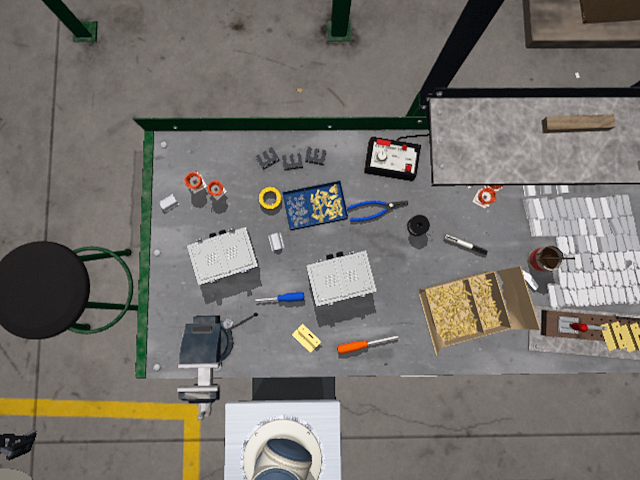

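View pics/a_side.png

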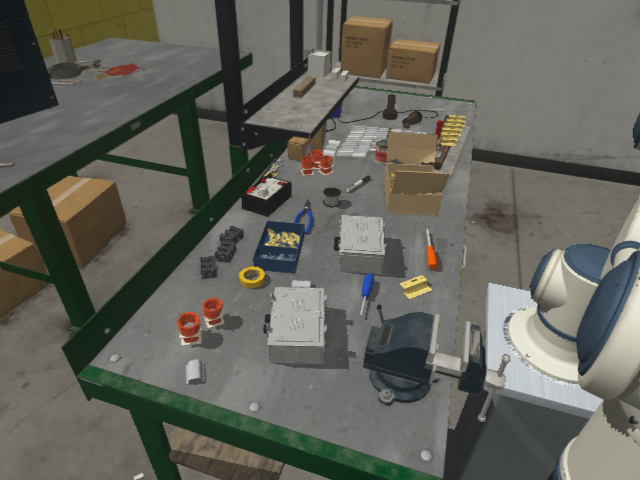

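View pics/a_wrist.png

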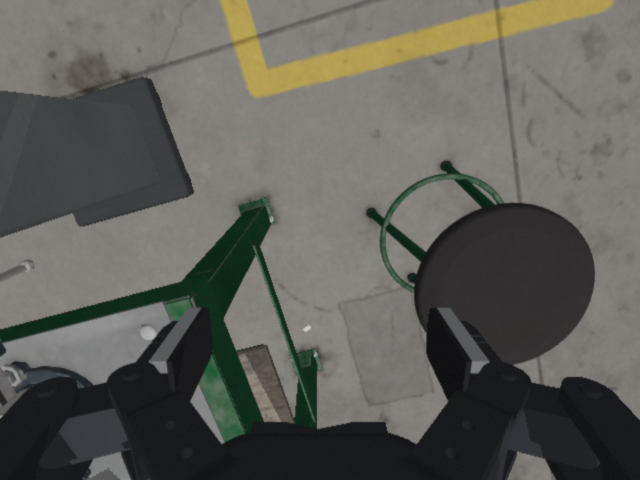

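The top view shows two boxes, at about (223,256) and (341,278). I'll zoom in to tell which one is open.

Run:
```python
import cv2,numpy as np
t=cv2.imread("pics/a_top.png");s=cv2.imread("pics/a_side.png")
r=lambda im,x,y,w,h,k:cv2.resize(im[y:y+h,x:x+w],None,fx=k,fy=k,interpolation=cv2.INTER_CUBIC)
cv2.imwrite("pics/b1.png",np.hstack([r(t,178,215,95,95,4.2),r(t,295,235,95,95,4.2)]))
cv2.imwrite("pics/b2.png",np.hstack([r(s,255,275,90,100,4.4),r(s,320,200,90,100,4.4)]))
```

```text
(no output)
```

View pics/b1.png

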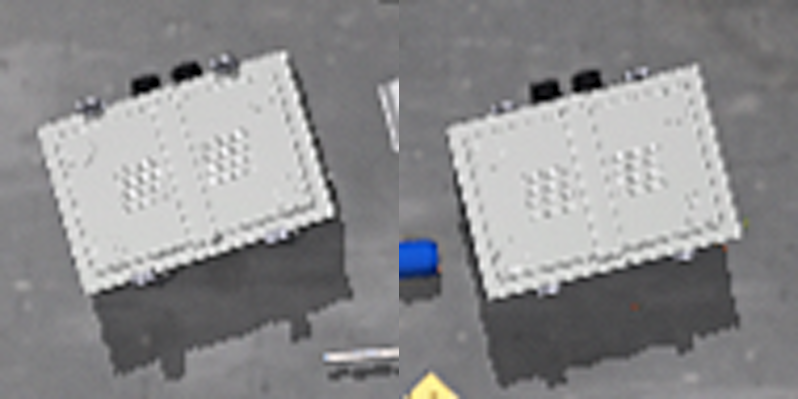

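View pics/b2.png

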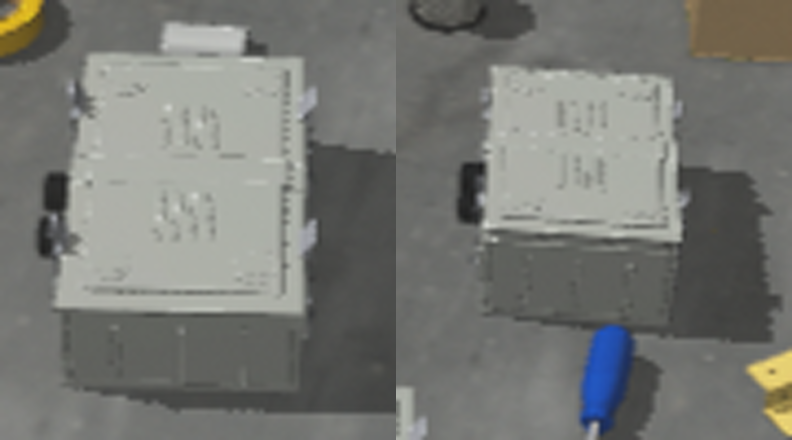

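```bash
cat > h.py <<'E'
from bench import *
import cv2,numpy as np
def ray(n,uv,T=None):
    i=camera_info(n);P=i["pose"] if T is None else T;K=i["intrinsics"]
    d=P[:3,:3]@np.linalg.inv(K)@np.array([uv[0],uv[1],1.]);return P[:3,3],d
def atz(n,uv,z,T=None):
    o,d=ray(n,uv,T);return o+d*(z-o[2])/d[2]
def tri(rs):
    A=np.zeros((3,3));b=np.zeros(3)
    for o,d in rs:
        d=d/np.linalg.norm(d);M=np.eye(3)-np.outer(d,d);A+=M;b+=M@o
    return np.linalg.solve(A,b)
def proj(n,p,T=None):
    i=camera_info(n);P=i["pose"] if T is None else T
    q=i["intrinsics"]@(P[:3,:3].T@(np.asarray(p)-P[:3,3]));return q[:2]/q[2]
E
python3 - <<'E'
from h import *
L=dict(top=[(41,130),(287,54),(332,214),(91,292)],side=[(53,306),(87,56),(303,58),(303,310)]) # BL(+x+y),( +x-y),(-x-y),(-x+y)
R=dict(top=[(448,128),(698,67),(739,236),(490,297)],side=[(482,230),(490,67),(672,76),(682,238)])
for nm,D,ox,oy,sx,sy,px in(("L",L,178,215,255,275,0),("R",R,295,235,320,200,1)):
    c=[]
    for a,b in zip(D["top"],D["side"]):
        a=(ox+(a[0]-399*px)/4.2-.4,oy+a[1]/4.2-.4);b=(sx+(b[0]-396*px)/4.4-.4,sy+b[1]/4.4-.4)
        p=tri([ray("top",a),ray("side",b)]);q=atz("top",a,67 if px else 58.5);c.append(q);print(nm,p.round(1),q.round(1),a)
    c=np.array(c);print(c.mean(0),[np.linalg.norm(c[i]-c[i-1]) for i in range(4)])
    for v in(c[1]-c[0],c[2]-c[3]): print(np.degrees(np.arctan2(v[1],v[0]))+90)
E
```

```text
L [585.5 257.2  52.6] [584.  255.2  58.5] (187.36190476190475, 245.55238095238096)
L [635.1  96.6  50.5] [632.8  95.   58.5] (245.9333333333333, 227.45714285714286)
L [527.2  65.2  55.2] [527.2  64.8  58.5] (256.64761904761906, 265.552380952381)
L [478.1 222.   52.3] [478.2 220.5  58.5] (199.26666666666665, 284.12380952380954)
[555.55038545 158.89805609  58.5       ] [np.float64(111.35604356656401), np.float64(167.4898229039347), np.float64(109.83088398321995), np.float64(163.17695719585248)]
16.955749263217612
17.488087804765286
R [527.5 -71.   58.8] [526.8 -71.2  67. ] (306.2666666666667, 265.0761904761905)
R [ 567.1 -235.1   59.9] [ 565.  -234.5   67. ] (365.7904761904762, 250.55238095238096)
R [ 454.7 -259.1   63.8] [ 455.3 -258.6   67. ] (375.552380952381, 290.7904761904762)
R [417.1 -97.5  62.8] [418.  -97.4  67. ] (316.2666666666667, 305.31428571428575)
[ 491.26023372 -165.43897673   67.        ] [np.float64(111.8765921169785), np.float64(167.76057494140073), np.float64(112.3457589214326), np.float64(165.45422383859068)]
13.169515164624144
13.009977638563285
```

The right box's top triangulates about 8 mm higher than the left's (about 61 against 53, with a common offset). So the right box is the open one, at about (491,-165), yaw about 13°. I'll work out the transit there.

Run:
```python
import numpy as np
yaw=2.871;st=np.array([331,-743])/18
for k in range(18):
    c,s=np.cos(yaw),np.sin(yaw)
    tw=5 if k<12 else 0
    print(k,round((c*st[0]+s*st[1])/10,1),round((s*st[0]-c*st[1])/10,1),tw)
    yaw-=np.radians(tw)
```

```text
0 -2.9 -3.5 5
1 -3.2 -3.2 5
2 -3.4 -2.9 5
3 -3.7 -2.6 5
4 -3.9 -2.3 5
5 -4.1 -1.9 5
6 -4.2 -1.6 5
7 -4.4 -1.2 5
8 -4.4 -0.8 5
9 -4.5 -0.4 5
10 -4.5 -0.0 5
11 -4.5 0.4 5
12 -4.5 0.7 0
13 -4.5 0.7 0
14 -4.5 0.7 0
15 -4.5 0.7 0
16 -4.5 0.7 0
17 -4.5 0.7 0
```

Call:
send_rows([
  {"dx": -2.9,"dy": -3.5,"twist": 5,"jaw": 0},
  {"dx": -3.2,"dy": -3.2,"twist": 5,"jaw": 0},
  {"dx": -3.4,"dy": -2.9,"twist": 5,"jaw": 0},
  {"dx": -3.7,"dy": -2.6,"twist": 5,"jaw": 0},
  {"dx": -3.9,"dy": -2.3,"twist": 5,"jaw": 0},
  {"dx": -4.1,"dy": -1.9,"twist": 5,"jaw": 0},
  {"dx": -4.2,"dy": -1.6,"twist": 5,"jaw": 0},
  {"dx": -4.4,"dy": -1.2,"twist": 5,"jaw": 0},
  {"dx": -4.4,"dy": -0.8,"twist": 5,"jaw": 0},
  {"dx": -4.5,"dy": -0.4,"twist": 5,"jaw": 0},
  {"dx": -4.5,"dy": 0,"twist": 5,"jaw": 0},
  {"dx": -4.5,"dy": 0.4,"twist": 5,"jaw": 0},
], newtons=40)

```text
invalid input
```

Call:
send_rows([
  {"dx": -2.9,"dy": -3.5,"dz": 0.0,"twist": 5.0,"jaw": 0.0},
])

```text
clock: 0.25
ee_pos: [177.5, 538.2, 235.0]
eef_rot: [-3.136, -0.001, 2.786]
force: [1.2, -1.0, -0.5]
opening: 73.4
```

Call:
send_rows([
  {"dx": -3.2,"dy": -3.2,"dz": 0.0,"twist": 5,"jaw": 0},
  {"dx": -3.4,"dy": -2.9,"dz": 0.0,"twist": 5,"jaw": 0},
  {"dx": -3.7,"dy": -2.6,"dz": 0.0,"twist": 5,"jaw": 0},
  {"dx": -3.9,"dy": -2.3,"dz": 0.0,"twist": 5,"jaw": 0},
  {"dx": -4.1,"dy": -1.9,"dz": 0.0,"twist": 5,"jaw": 0},
  {"dx": -4.2,"dy": -1.6,"dz": 0.0,"twist": 5,"jaw": 0},
  {"dx": -4.4,"dy": -1.2,"dz": 0.0,"twist": 5,"jaw": 0},
  {"dx": -4.4,"dy": -0.8,"dz": 0.0,"twist": 5,"jaw": 0},
  {"dx": -4.5,"dy": -0.4,"dz": 0.0,"twist": 5,"jaw": 0},
  {"dx": -4.5,"dy": 0,"dz": 0.0,"twist": 5,"jaw": 0},
  {"dx": -4.5,"dy": 0.4,"dz": 0.0,"twist": 5,"jaw": 0},
])

```text
clock: 1.35
ee_pos: [378.1, 65.7, 233.4]
eef_rot: [-3.136, 0.009, 1.793]
force: [1.3, 0.5, 0.3]
opening: 0.1
```

Call:
send_rows([
  {"dx": -4.2,"dy": 1.0,"dz": 0.5,"twist": 0,"jaw": 0},
  {"dx": -4.2,"dy": 1.0,"dz": 0.5,"twist": 0,"jaw": 0},
  {"dx": -4.2,"dy": 1.0,"dz": 0.5,"twist": 0,"jaw": 0},
  {"dx": -4.2,"dy": 1.0,"dz": 0.5,"twist": 0,"jaw": 0},
  {"dx": -4.2,"dy": 1.0,"dz": 0.5,"twist": 0,"jaw": 0},
  {"dx": -4.0,"dy": 1.0,"dz": 0.5,"twist": 0,"jaw": 0},
  {"dx": 0,"dy": 0,"dz": 0,"twist": 0,"jaw": 0},
])

```text
clock: 2.05
ee_pos: [493.2, -181.4, 201.9]
eef_rot: [-3.136, 0.008, 1.783]
force: [-0.9, 0.9, -0.6]
opening: 0.0
```

Run:
```python
from h import *
import json
s=get_state();im=camera("wrist");cv2.imwrite("pics/c.png",im)
json.dump([list(map(float,s["ee_pos"])),list(map(float,s["eef_rot"]))],open("c.json","w"));print(s["ee_pos"],s["eef_rot"],s["joint_vel"].max())
```

```text
[ 493.23067024 -181.41916926  201.92131751] [-3.13614847  0.00827075  1.78280895] 0.04091558733821922
```

View pics/c.png

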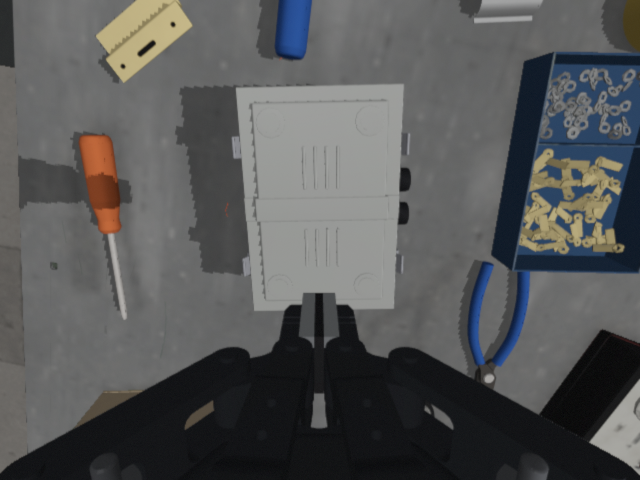

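The wrist view shows the raised box square on. The thumb pads are near (269,121), (371,120), (367,286) and (279,287), with the flange corners near (237,87), (404,85), (395,309) and (254,310).

```bash
cat >> h.py <<'E'
from scipy.spatial.transform import Rotation as Ro
def wT(pos,rot):
    B=np.eye(4);B[:3,:3]=Ro.from_euler("xyz",rot).as_matrix();B[:3,3]=pos
    return B@camera_info("wrist")["tool_from_camera"]
E
python3 - <<'E'
from h import *
import json
T=wT(*json.load(open("c.json")))
P=[(279,287),(269,121),(371,120),(367,286)];m=[(-34,-61),(-34,61),(34,61),(34,-61)]
w=np.array([atz("wrist",p,71,T) for p in P]);print(w.round(1))
c=w.mean(0);M=np.array(m,float)
H=M.T@(w-c)[:,:2];U,S,V=np.linalg.svd(H);R=(U@V).T;th=np.arctan2(R[1,0],R[0,0]);print("pads",c,np.degrees(th),((w-c)[:,:2]@R).round(1))
F=[(254,310),(237,87),(404,85),(395,309)];w=np.array([atz("wrist",p,67,T) for p in F]);c2=w.mean(0);print("fl",c2,((w-c2)[:,:2]@R).round(1))
im=cv2.imread("pics/c.png")
g=lambda x,y:cv2.resize(im[y:y+60,x:x+60],None,fx=6,fy=6,interpolation=cv2.INTER_CUBIC)
v=np.vstack([np.hstack([g(239,91),g(341,91)]),np.hstack([g(249,256),g(337,256)])]);v=cv2.resize(v,(600,600));cv2.imwrite("pics/c2.png",v)
E
```

```text
[[ 472.8 -231.5   71. ]
 [ 443.9 -111.1   71. ]
 [ 511.8  -95.7   71. ]
 [ 540.  -215.9   71. ]]
pads [ 492.11076132 -163.54824595   71.        ] 13.240280336116502 [[-34.4 -61.7]
 [-34.9  62.1]
 [ 34.7  61.5]
 [ 34.6 -61.9]]
fl [ 492.84955271 -163.41368183   67.        ] [[-57.1 -83.6]
 [-56.6  84.4]
 [ 56.1  83.6]
 [ 57.5 -84.4]]
```

View pics/c2.png

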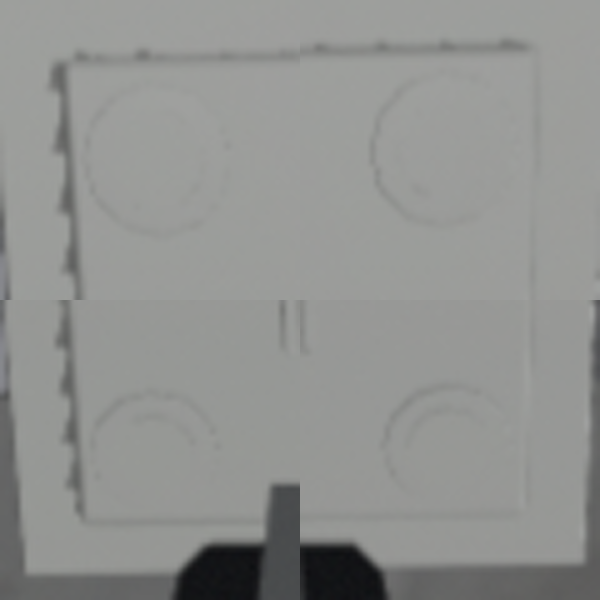

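Call:
send_rows([
  {"dx": -1.5,"dy": -1.0,"dz": 0,"twist": 0,"jaw": 0},
  {"dx": -1.5,"dy": -1.0,"dz": 1.5,"twist": 0,"jaw": 0},
  {"dx": -1.4,"dy": -1.0,"dz": 2.5,"twist": 0,"jaw": 0},
  {"dx": 0,"dy": 0,"dz": 2.5,"twist": 0,"jaw": 0},
  {"dx": 0,"dy": 0,"dz": 2.0,"twist": 0,"jaw": 0},
  {"dx": 0,"dy": 0,"dz": 0,"twist": 0,"jaw": 0},
  {"dx": 0,"dy": 0,"dz": 0,"twist": 0,"jaw": 0},
])

```text
clock: 2.8
ee_pos: [471.8, -226.0, 118.8]
eef_rot: [-3.141, 0.008, 1.789]
force: [-0.7, 0.0, 1.1]
opening: -0.3
```

Call:
send_rows([
  {"dx": -0.5,"dy": 0,"dz": 1.0,"twist": 0,"jaw": 0},
  {"dx": 0,"dy": 0,"dz": 1.0,"twist": 0,"jaw": 0},
  {"dx": 0,"dy": 0,"dz": 0.4,"twist": 0,"jaw": 0},
  {"dx": 0,"dy": 0,"dz": 0,"twist": 0,"jaw": 0},
])

```text
clock: 3.2
ee_pos: [474.7, -231.0, 96.8]
eef_rot: [3.138, 0.011, 1.791]
force: [-0.3, 0.1, 0.1]
opening: -0.1
```

Run:
```python
from h import *
s=get_state();im=camera("wrist");cv2.imwrite("pics/d.png",im);T=wT(s["ee_pos"],s["eef_rot"]);print(s["ee_pos"],s["force"])
for p in [(445,-112.4,71),(511.2,-96.8,71),(472.8,-231.2,71),(539,-215.6,71),tuple(s["ee_pos"]-[0,0,8])]:print(proj("wrist",p,T).round(1))
```

```text
[ 474.71093067 -230.98810843   96.81364953] [-0.26401057  0.14919632  0.12885768]
[307.   -2.8]
[488.2  -4.8]
[311.7 293.1]
[454.6 291.5]
[315.6 311.6]
```

View pics/d.png

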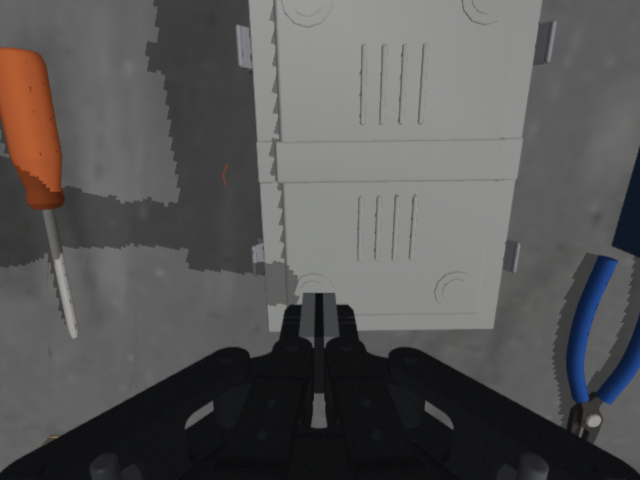

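Projected pads match the picture within about 2 to 3 mm (near right at about (313,291)). Next I descend carefully.

Call:
send_rows([
  {"dx": 0,"dy": -0.2,"dz": 0.6,"twist": 0,"jaw": 0},
  {"dx": 0,"dy": 0,"dz": 0.4,"twist": 0,"jaw": 0},
  {"dx": 0,"dy": 0,"dz": 0.2,"twist": 0,"jaw": 0},
  {"dx": 0,"dy": 0,"dz": 0.2,"twist": 0,"jaw": 0},
])

```text
clock: 3.65
ee_pos: [473.2, -231.9, 83.0]
eef_rot: [3.137, 0.012, 1.791]
force: [0.4, -0.5, 0.4]
opening: 0.1
```

Call:
send_rows([
  {"dx": 0,"dy": 0,"dz": 0.2,"twist": 0,"jaw": 0},
  {"dx": 0,"dy": 0,"dz": 0.2,"twist": 0,"jaw": 0},
])

```text
clock: 3.85
ee_pos: [473.2, -232.0, 78.7]
eef_rot: [3.137, 0.012, 1.79]
force: [0.2, 0.5, 0.9]
opening: 0.1
```

Call:
send_rows([
  {"dx": 0,"dy": 0,"dz": 0.2,"twist": 0,"jaw": 0},
])

```text
clock: 3.95
ee_pos: [473.7, -232.1, 77.2]
eef_rot: [3.136, 0.013, 1.79]
force: [0.7, 1.4, 5.6]
opening: -0.2
```

Call:
send_rows([
  {"dx": 0,"dy": 0,"dz": 0.2,"twist": 0,"jaw": 0},
])

```text
clock: 4.05
ee_pos: [474.2, -232.4, 76.3]
eef_rot: [3.134, 0.014, 1.791]
force: [-2.6, 0.1, 8.7]
opening: -0.2
```

Call:
send_rows([
  {"dx": 0,"dy": -0.1,"dz": 0.3,"twist": 0,"jaw": 0},
])

```text
clock: 4.15
ee_pos: [474.2, -233.1, 75.3]
eef_rot: [3.132, 0.016, 1.791]
force: [-0.5, 1.1, 10.4]
opening: -0.0
```

Call:
send_rows([
  {"dx": 0,"dy": 0,"dz": 0.3,"twist": 0,"jaw": 0},
])

```text
clock: 4.25
ee_pos: [474.7, -233.6, 74.4]
eef_rot: [3.13, 0.018, 1.791]
force: [-1.1, 0.4, 3.2]
opening: 0.0
```

Call:
send_rows([
  {"dx": 0,"dy": 0,"dz": 0.3,"twist": 0,"jaw": 0},
])

```text
clock: 4.35
ee_pos: [475.0, -233.9, 73.3]
eef_rot: [3.129, 0.019, 1.791]
force: [-5.5, 1.9, 11.8]
opening: -0.1
```

Call:
send_rows([
  {"dx": 0.05,"dy": -0.1,"dz": 0.3,"twist": 0,"jaw": 0},
])

```text
clock: 4.45
ee_pos: [474.7, -234.1, 72.5]
eef_rot: [3.127, 0.021, 1.791]
force: [-0.5, 1.2, 10.7]
opening: 0.0
```

Call:
send_rows([
  {"dx": 0.05,"dy": -0.1,"dz": 0.3,"twist": 0,"jaw": 0},
])

```text
clock: 4.55
ee_pos: [474.7, -234.1, 72.4]
eef_rot: [3.124, 0.023, 1.791]
force: [-3.3, 3.4, 14.9]
opening: 0.0
```

Call:
send_rows([
  {"dx": 0.05,"dy": -0.1,"dz": 0.3,"twist": 0,"jaw": 0},
])

```text
clock: 4.65
ee_pos: [474.7, -234.1, 72.4]
eef_rot: [3.121, 0.025, 1.791]
force: [-3.4, 2.9, 13.6]
opening: 0.1
```

Call:
send_rows([
  {"dx": 0.0,"dy": -0.0,"dz": 0.5,"twist": 0,"jaw": 0},
])

```text
clock: 4.75
ee_pos: [475.5, -234.5, 72.1]
eef_rot: [3.118, 0.028, 1.791]
force: [-13.6, 6.8, 30.3]
opening: 0.3
```

Call:
send_rows([
  {"dx": 0.0,"dy": -0.0,"dz": 0.5,"twist": 0,"jaw": 0},
])

```text
clock: 4.85
ee_pos: [476.6, -235.3, 72.2]
eef_rot: [3.115, 0.031, 1.791]
force: [-9.7, 5.0, 23.5]
opening: 0.1
```

Call:
send_rows([
  {"dx": 0.0,"dy": 0,"dz": -0.5,"twist": 0,"jaw": 0},
  {"dx": 0.0,"dy": 0,"dz": -1.0,"twist": 0,"jaw": 0},
  {"dx": 0.0,"dy": 0,"dz": -1.0,"twist": 0,"jaw": 0},
  {"dx": 0.0,"dy": 0,"dz": 0,"twist": 0,"jaw": 0},
  {"dx": 0.0,"dy": 0,"dz": 0,"twist": 0,"jaw": 0},
])

```text
clock: 5.35
ee_pos: [476.2, -235.0, 100.5]
eef_rot: [3.114, 0.033, 1.791]
force: [-0.9, 0.7, -0.5]
opening: -0.0
```

```bash
cat > look.py <<'E'
import sys
from h import *
tag=sys.argv[1]
s=get_state();im=camera("wrist");cv2.imwrite(f"pics/{tag}w.png",im);T=wT(s["ee_pos"],s["eef_rot"]);print(s["ee_pos"].round(1),s["eef_rot"].round(3),s["force"].round(1))
t=camera("top");sd=camera("side")
r=lambda im,x,y,w,h,k:cv2.resize(im[y:y+h,x:x+w],None,fx=k,fy=k,interpolation=cv2.INTER_CUBIC)
cv2.imwrite(f"pics/{tag}.png",np.hstack([r(t,295,235,95,95,4.2),r(sd,320,200,95,95,4.2)]))
for p in [(472.8,-231.2,71),(445,-112.4,71),(511.2,-96.8,71),(539,-215.6,71)]:print(proj("wrist",p,T).round(1))
E
python3 look.py e
```

```text
[ 476.2 -235.   100.5] [3.114 0.033 1.791] [-0.9  0.7 -0.5]
[309.1 280.7]
[303.8 -17.2]
[484.1 -17.5]
[449.3 277.8]
```

View pics/ew.png

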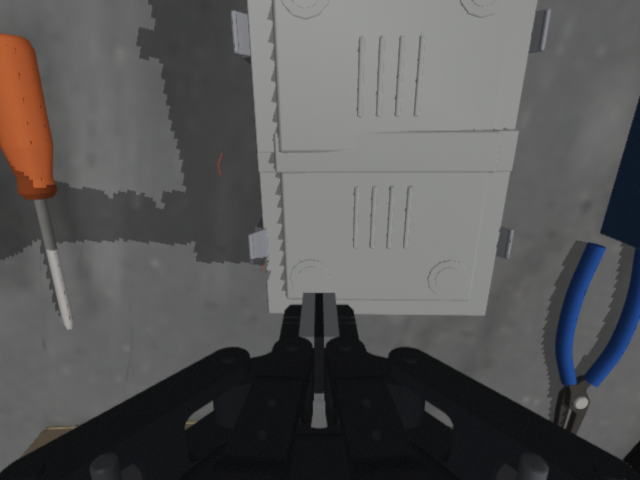

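View pics/e.png

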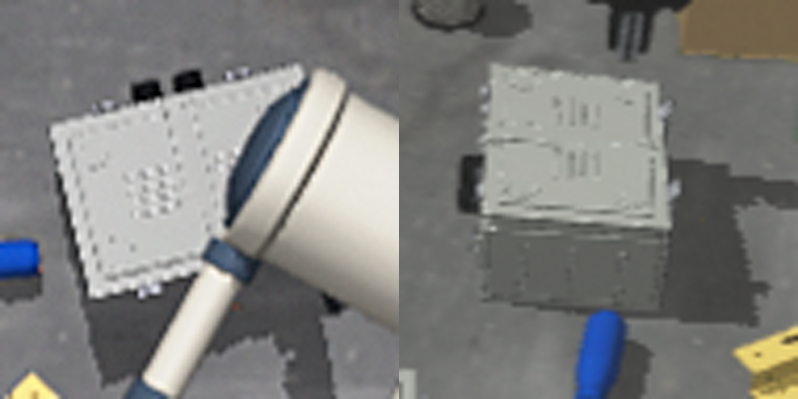

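Run:
```python
import cv2,numpy as np
im=cv2.imread("pics/ew.png")
g=lambda x,y:cv2.resize(im[y:y+90,x:x+130],None,fx=3,fy=3,interpolation=cv2.INTER_CUBIC)
cv2.imwrite("pics/e2.png",np.vstack([np.hstack([g(210,0),g(450,0)]),np.hstack([g(210,230),g(420,230)])]))
```

```text
(no output)
```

View pics/e2.png

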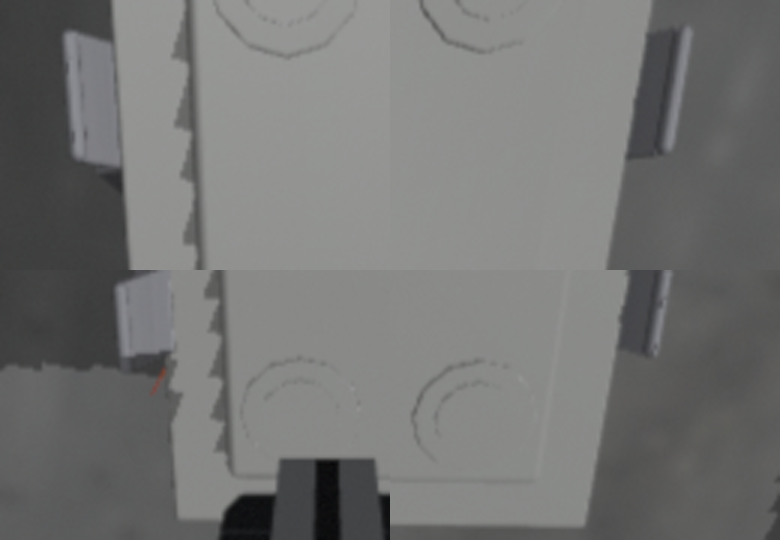

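Call:
send_rows([
  {"dx": 0.0,"dy": 0,"dz": -2.5,"twist": 0,"jaw": 0},
  {"dx": 1.6,"dy": 1.0,"dz": -2.5,"twist": 0,"jaw": 0},
  {"dx": 1.6,"dy": 1.0,"dz": -2.5,"twist": 0,"jaw": 0},
  {"dx": 1.6,"dy": 0.9,"dz": -2.0,"twist": 0,"jaw": 0},
  {"dx": 0.0,"dy": 0,"dz": 0,"twist": 0,"jaw": 0},
  {"dx": 0.0,"dy": 0,"dz": 0,"twist": 0,"jaw": 0},
])

```text
clock: 6.1
ee_pos: [489.2, -177.4, 191.4]
eef_rot: [3.122, 0.026, 1.79]
force: [0.6, -0.1, -0.4]
opening: 0.0
```

```bash
python3 look.py f
```

```text
[ 489.2 -177.4  191.4] [3.122 0.026 1.79 ] [ 0.6 -0.1 -0.4]
[277.3 295.3]
[268.9 127.1]
[372.6 125.9]
[366.6 293.6]
```

View pics/fw.png

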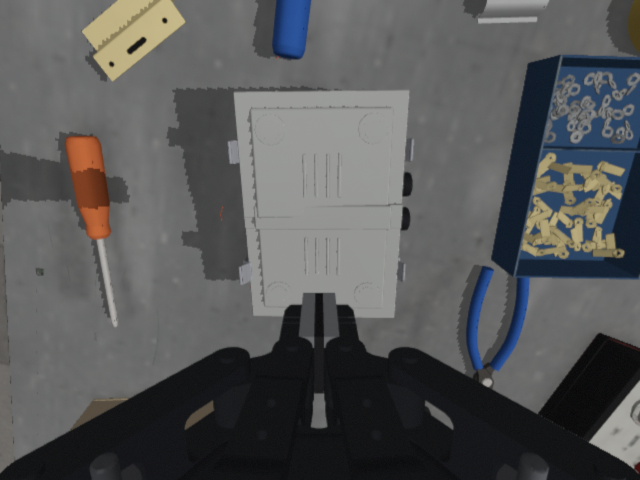

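View pics/f.png

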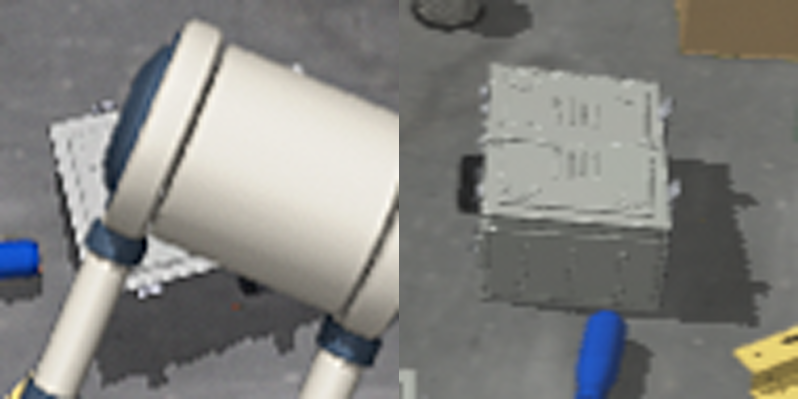

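The right half of the cover is now down: the flange there looks about 8 mm lower, and the pads haven't shifted. Next is near left, whose pad is at (269,128) as predicted.

Call:
send_rows([
  {"dx": 2.4,"dy": -1.0,"dz": 0,"twist": 0,"jaw": 0},
  {"dx": 2.4,"dy": -1.0,"dz": 1.0,"twist": 0,"jaw": 0},
  {"dx": 2.3,"dy": -1.0,"dz": 2.5,"twist": 0,"jaw": 0},
  {"dx": 0,"dy": 0,"dz": 2.5,"twist": 0,"jaw": 0},
  {"dx": 0,"dy": 0,"dz": 2.5,"twist": 0,"jaw": 0},
  {"dx": 0,"dy": 0,"dz": 0,"twist": 0,"jaw": 0},
  {"dx": 0,"dy": 0,"dz": 0,"twist": 0,"jaw": 0},
])

```text
clock: 6.95
ee_pos: [440.3, -118.1, 93.2]
eef_rot: [3.133, 0.021, 1.782]
force: [0.3, -0.2, 1.2]
opening: 0.1
```

Call:
send_rows([
  {"dx": 0.5,"dy": 0.6,"dz": 0,"twist": 0,"jaw": 0},
  {"dx": 0,"dy": 0,"dz": 0.8,"twist": 0,"jaw": 0},
  {"dx": 0,"dy": 0,"dz": 0,"twist": 0,"jaw": 0},
  {"dx": 0,"dy": 0,"dz": 0,"twist": 0,"jaw": 0},
])

```text
clock: 7.35
ee_pos: [447.4, -112.8, 87.9]
eef_rot: [3.129, 0.023, 1.78]
force: [-0.5, 0.2, 0.5]
opening: 0.1
```

Call:
send_rows([
  {"dx": 0,"dy": -0.3,"dz": 0.4,"twist": 0,"jaw": 0},
  {"dx": 0,"dy": 0,"dz": 0.4,"twist": 0,"jaw": 0},
])

```text
clock: 7.55
ee_pos: [445.1, -113.9, 80.7]
eef_rot: [3.127, 0.024, 1.78]
force: [-0.9, -0.3, -0.2]
opening: -0.2
```

Call:
send_rows([
  {"dx": 0,"dy": 0,"dz": 0.4,"twist": 0,"jaw": 0},
])

```text
clock: 7.65
ee_pos: [445.3, -113.9, 77.0]
eef_rot: [3.126, 0.024, 1.78]
force: [-1.5, 3.8, 12.1]
opening: -0.1
```

Call:
send_rows([
  {"dx": 0,"dy": 0,"dz": 0.5,"twist": 0,"jaw": 0},
])

```text
clock: 7.75
ee_pos: [446.0, -114.0, 73.1]
eef_rot: [3.124, 0.025, 1.78]
force: [0.1, -0.5, -0.4]
opening: -0.0
```

Call:
send_rows([
  {"dx": 0,"dy": 0,"dz": 0.5,"twist": 0,"jaw": 0},
])

```text
clock: 7.85
ee_pos: [446.5, -114.1, 71.5]
eef_rot: [3.123, 0.025, 1.78]
force: [-17.6, 5.9, 38.3]
opening: -0.3
```

Near left snapped: the force peaked, dropped to 0, then bottomed out at z≈71.5 as before. Far left is next.

Call:
send_rows([
  {"dx": 0,"dy": 0,"dz": -1.0,"twist": 0,"jaw": 0},
  {"dx": 0,"dy": 0,"dz": -1.2,"twist": 0,"jaw": 0},
  {"dx": 0.1,"dy": 2.2,"dz": 0,"twist": 0,"jaw": 0},
  {"dx": 0.1,"dy": 2.2,"dz": 0,"twist": 0,"jaw": 0},
  {"dx": 0.1,"dy": 2.0,"dz": 0,"twist": 0,"jaw": 0},
  {"dx": 0,"dy": 0,"dz": 0,"twist": 0,"jaw": 0},
  {"dx": 0,"dy": 0,"dz": 0,"twist": 0,"jaw": 0},
])

```text
clock: 8.55
ee_pos: [509.7, -97.6, 97.2]
eef_rot: [3.121, 0.027, 1.779]
force: [0.2, 1.5, 0.9]
opening: -0.1
```

Call:
send_rows([
  {"dx": 0,"dy": 0,"dz": 0.7,"twist": 0,"jaw": 0},
  {"dx": 0,"dy": 0,"dz": 0.5,"twist": 0,"jaw": 0},
  {"dx": 0,"dy": 0,"dz": 0,"twist": 0,"jaw": 0},
])

```text
clock: 8.85
ee_pos: [508.1, -98.5, 83.7]
eef_rot: [3.123, 0.027, 1.778]
force: [0.1, 1.0, 0.3]
opening: 0.0
```

Call:
send_rows([
  {"dx": 0.1,"dy": 0.3,"dz": 0.1,"twist": 0,"jaw": 0},
])

```text
clock: 8.95
ee_pos: [510.4, -97.1, 82.5]
eef_rot: [3.123, 0.027, 1.778]
force: [-0.1, -0.3, 0.0]
opening: 0.2
```

Call:
send_rows([
  {"dx": 0,"dy": 0,"dz": 0.4,"twist": 0,"jaw": 0},
])

```text
clock: 9.05
ee_pos: [510.7, -97.2, 78.7]
eef_rot: [3.122, 0.027, 1.778]
force: [-0.4, -0.2, -0.4]
opening: 0.1
```

Call:
send_rows([
  {"dx": 0,"dy": 0,"dz": 0.4,"twist": 0,"jaw": 0},
])

```text
clock: 9.15
ee_pos: [510.9, -97.3, 75.1]
eef_rot: [3.122, 0.027, 1.778]
force: [-4.1, 1.8, 13.3]
opening: -0.2
```

Call:
send_rows([
  {"dx": 0,"dy": 0,"dz": 0.4,"twist": 0,"jaw": 0},
])

```text
clock: 9.25
ee_pos: [511.2, -97.2, 73.8]
eef_rot: [3.121, 0.027, 1.778]
force: [-12.2, 4.6, 26.4]
opening: -0.1
```

Call:
send_rows([
  {"dx": 0,"dy": 0,"dz": 0.4,"twist": 0,"jaw": 0},
])

```text
clock: 9.35
ee_pos: [511.7, -97.4, 72.0]
eef_rot: [3.119, 0.028, 1.778]
force: [-3.4, 1.2, 3.7]
opening: -0.0
```

Call:
send_rows([
  {"dx": 0,"dy": 0,"dz": 0.3,"twist": 0,"jaw": 0},
])

```text
clock: 9.45
ee_pos: [512.4, -97.5, 71.0]
eef_rot: [3.117, 0.029, 1.778]
force: [-4.4, 1.6, 13.1]
opening: 0.1
```

Far left snapped too. Far right is last.

Call:
send_rows([
  {"dx": 0,"dy": 0,"dz": -1.0,"twist": 0,"jaw": 0},
  {"dx": 0,"dy": 0,"dz": -1.2,"twist": 0,"jaw": 0},
  {"dx": -3.0,"dy": 0,"dz": 0,"twist": 0,"jaw": 0},
  {"dx": -3.0,"dy": 0.1,"dz": 0,"twist": 0,"jaw": 0},
  {"dx": -3.0,"dy": 0.1,"dz": 0,"twist": 0,"jaw": 0},
  {"dx": -2.8,"dy": 0,"dz": 0,"twist": 0,"jaw": 0},
  {"dx": 0,"dy": 0,"dz": 0,"twist": 0,"jaw": 0},
  {"dx": 0,"dy": 0,"dz": 0,"twist": 0,"jaw": 0},
])

```text
clock: 10.25
ee_pos: [540.4, -215.7, 103.0]
eef_rot: [3.112, 0.032, 1.78]
force: [-0.8, 0.4, -0.7]
opening: -0.4
```

Call:
send_rows([
  {"dx": 0,"dy": 0,"dz": 1.0,"twist": 0,"jaw": 0},
  {"dx": 0,"dy": 0,"dz": 0.6,"twist": 0,"jaw": 0},
  {"dx": 0,"dy": 0,"dz": 0,"twist": 0,"jaw": 0},
  {"dx": 0,"dy": 0,"dz": 0,"twist": 0,"jaw": 0},
])

```text
clock: 10.65
ee_pos: [540.6, -213.2, 85.4]
eef_rot: [3.113, 0.03, 1.783]
force: [0.4, 0.8, 0.1]
opening: -0.1
```

```bash
python3 look.py g
```

```text
[ 540.6 -213.2   85.4] [3.113 0.03  1.783] [0.4 0.8 0.1]
[157.2 312.8]
[100.1  -6.9]
[301.8  -9.2]
[310.2 308.2]
```

View pics/gw.png

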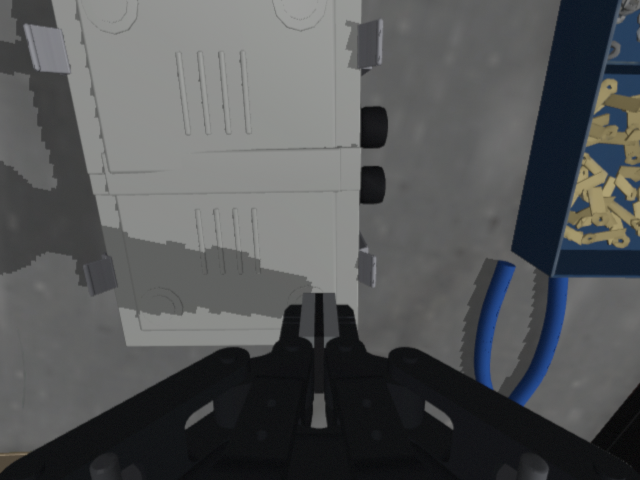

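View pics/g.png

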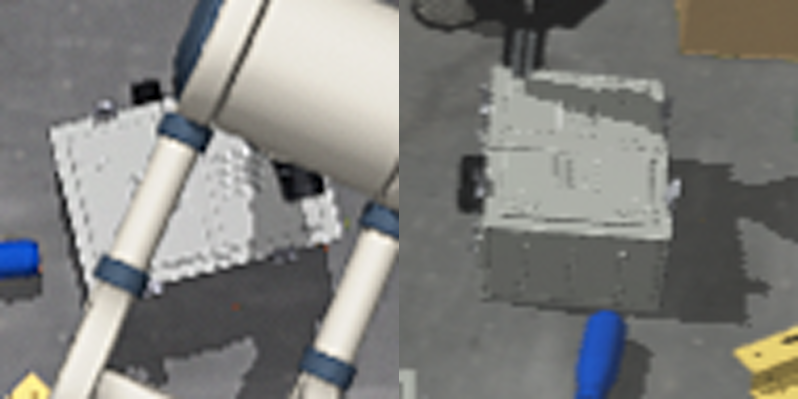

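The clips on the other three corners now overlap the flange. The far-right one (368,267) doesn't yet. Pressing that corner.

Call:
send_rows([
  {"dx": -0.2,"dy": -0.2,"dz": 0.4,"twist": 0,"jaw": 0},
])

```text
clock: 10.9
ee_pos: [540.0, -216.0, 82.8]
eef_rot: [3.111, 0.032, 1.783]
force: [0.4, -0.4, 0.3]
opening: -0.5
```

Call:
send_rows([
  {"dx": 0,"dy": 0,"dz": 0.4,"twist": 0,"jaw": 0},
])

```text
clock: 11.0
ee_pos: [540.1, -216.4, 78.7]
eef_rot: [3.11, 0.032, 1.783]
force: [-0.4, -0.1, -0.6]
opening: 0.1
```

Call:
send_rows([
  {"dx": 0,"dy": 0,"dz": 0.4,"twist": 0,"jaw": 0},
])

```text
clock: 11.1
ee_pos: [540.3, -216.7, 74.7]
eef_rot: [3.11, 0.033, 1.783]
force: [-1.8, -0.4, 10.7]
opening: 0.2
```

Call:
send_rows([
  {"dx": 0,"dy": 0,"dz": 0.4,"twist": 0,"jaw": 0},
])

```text
clock: 11.2
ee_pos: [540.7, -217.0, 70.8]
eef_rot: [3.109, 0.033, 1.782]
force: [-0.7, 0.1, 2.6]
opening: -0.2
```

Call:
send_rows([
  {"dx": 0,"dy": 0,"dz": 0.3,"twist": 0,"jaw": 0},
])

```text
clock: 11.3
ee_pos: [541.3, -217.3, 70.5]
eef_rot: [3.108, 0.034, 1.782]
force: [-9.4, 5.6, 26.6]
opening: 0.0
```

Call:
send_rows([
  {"dx": 0,"dy": 0,"dz": -1.0,"twist": 0,"jaw": 0},
  {"dx": 0,"dy": 0,"dz": -2.5,"twist": 0,"jaw": 0},
  {"dx": 1.6,"dy": -1.3,"dz": -2.5,"twist": 0,"jaw": 0},
  {"dx": 1.6,"dy": -1.3,"dz": -2.5,"twist": 0,"jaw": 0},
  {"dx": 1.6,"dy": -1.3,"dz": -2.0,"twist": 0,"jaw": 0},
  {"dx": 0,"dy": 0,"dz": 0,"twist": 0,"jaw": 0},
  {"dx": 0,"dy": 0,"dz": 0,"twist": 0,"jaw": 0},
])

```text
clock: 12.0
ee_pos: [487.0, -174.8, 174.9]
eef_rot: [3.108, 0.033, 1.781]
force: [0.2, 0.3, -1.2]
opening: 0.1
```

```bash
python3 look.py i
python3 - <<'E'
import cv2,numpy as np
im=cv2.imread("pics/iw.png")
cv2.imwrite("pics/i2.png",cv2.resize(im[80:330,210:430],None,fx=2.4,fy=2.4,interpolation=cv2.INTER_CUBIC))
E
```

```text
[ 487.  -174.8  174.9] [3.108 0.033 1.781] [ 0.2  0.3 -1.2]
[276.2 308.8]
[265.3 132.1]
[376.  129.8]
[370.3 305.7]
```

View pics/i2.png

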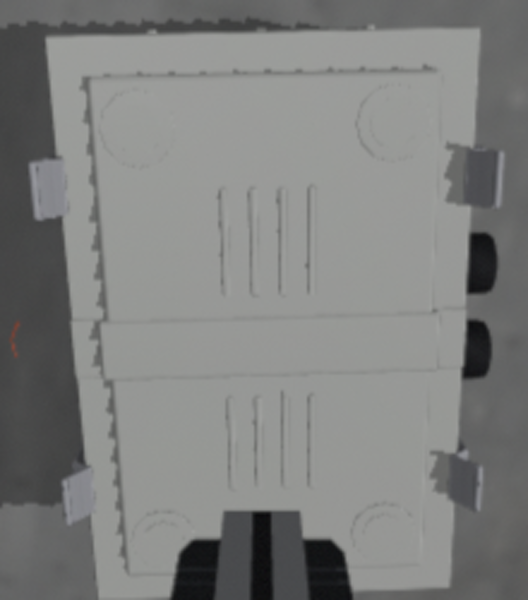

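View pics/i.png

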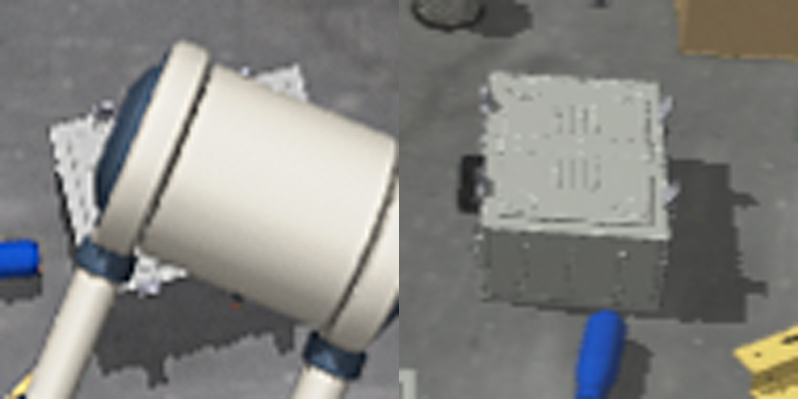

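All four clips now overlap the flange. Near right was pressed slightly off-centre and bottomed highest, so I'll re-press it lightly as a check.

Call:
send_rows([
  {"dx": -1.8,"dy": -0.9,"dz": 0,"twist": 0,"jaw": 0},
  {"dx": -1.8,"dy": -0.9,"dz": 1.0,"twist": 0,"jaw": 0},
  {"dx": -1.6,"dy": -0.8,"dz": 2.0,"twist": 0,"jaw": 0},
  {"dx": 0,"dy": 0,"dz": 2.5,"twist": 0,"jaw": 0},
  {"dx": 0,"dy": 0,"dz": 2.0,"twist": 0,"jaw": 0},
  {"dx": 0,"dy": 0,"dz": 0,"twist": 0,"jaw": 0},
  {"dx": 0,"dy": 0,"dz": 0,"twist": 0,"jaw": 0},
])

```text
clock: 12.85
ee_pos: [473.8, -236.4, 88.7]
eef_rot: [3.12, 0.024, 1.78]
force: [0.1, 0.5, 0.8]
opening: 0.0
```

Call:
send_rows([
  {"dx": 0.5,"dy": 0,"dz": 0.5,"twist": 0,"jaw": 0},
  {"dx": 0,"dy": 0,"dz": 0,"twist": 0,"jaw": 0},
  {"dx": 0,"dy": 0,"dz": 0,"twist": 0,"jaw": 0},
])

```text
clock: 13.15
ee_pos: [473.9, -231.4, 85.0]
eef_rot: [3.118, 0.025, 1.78]
force: [-0.2, 1.3, -0.0]
opening: -0.1
```

Call:
send_rows([
  {"dx": 0,"dy": -0.1,"dz": 0.4,"twist": 0,"jaw": 0},
  {"dx": 0,"dy": 0,"dz": 0.4,"twist": 0,"jaw": 0},
])

```text
clock: 13.35
ee_pos: [474.1, -232.0, 78.8]
eef_rot: [3.116, 0.027, 1.781]
force: [0.2, 0.9, -0.5]
opening: 0.2
```

Call:
send_rows([
  {"dx": 0,"dy": 0,"dz": 0.3,"twist": 0,"jaw": 0},
])

```text
clock: 13.45
ee_pos: [474.3, -232.1, 75.7]
eef_rot: [3.115, 0.028, 1.781]
force: [0.2, 0.1, 0.7]
opening: 0.3
```

Call:
send_rows([
  {"dx": 0,"dy": 0,"dz": 0.3,"twist": 0,"jaw": 0},
])

```text
clock: 13.55
ee_pos: [474.4, -232.2, 72.5]
eef_rot: [3.115, 0.028, 1.781]
force: [0.2, -1.2, 0.7]
opening: -0.4
```

Call:
send_rows([
  {"dx": 0,"dy": 0,"dz": 0.3,"twist": 0,"jaw": 0},
])

```text
clock: 13.65
ee_pos: [474.6, -232.3, 70.5]
eef_rot: [3.115, 0.028, 1.781]
force: [-8.4, 3.4, 20.2]
opening: -0.1
```

Call:
send_rows([
  {"dx": 0,"dy": 0,"dz": -1.0,"twist": 0,"jaw": 0},
  {"dx": 0,"dy": 0,"dz": -1.0,"twist": 0,"jaw": 0},
  {"dx": 3.0,"dy": -0.1,"dz": 0,"twist": 0,"jaw": 0},
  {"dx": 3.0,"dy": -0.1,"dz": 0,"twist": 0,"jaw": 0},
  {"dx": 3.0,"dy": -0.1,"dz": 0,"twist": 0,"jaw": 0},
  {"dx": 2.8,"dy": 0,"dz": 0,"twist": 0,"jaw": 0},
  {"dx": 0,"dy": 0,"dz": 0,"twist": 0,"jaw": 0},
  {"dx": 0,"dy": 0,"dz": 0,"twist": 0,"jaw": 0},
])

```text
clock: 14.45
ee_pos: [446.8, -114.8, 92.0]
eef_rot: [3.11, 0.031, 1.779]
force: [-0.3, -0.6, -0.6]
opening: 0.4
```

Call:
send_rows([
  {"dx": 0.2,"dy": -0.2,"dz": 0.8,"twist": 0,"jaw": 0},
  {"dx": 0,"dy": 0,"dz": 0.4,"twist": 0,"jaw": 0},
  {"dx": 0,"dy": 0,"dz": 0,"twist": 0,"jaw": 0},
])

```text
clock: 14.75
ee_pos: [445.3, -115.3, 79.4]
eef_rot: [3.109, 0.032, 1.777]
force: [-1.1, -0.5, 0.3]
opening: -0.2
```

Call:
send_rows([
  {"dx": 0,"dy": 0,"dz": 0.3,"twist": 0,"jaw": 0},
])

```text
clock: 14.85
ee_pos: [445.4, -115.9, 76.3]
eef_rot: [3.109, 0.032, 1.776]
force: [0.3, 0.1, -0.1]
opening: -0.0
```

Call:
send_rows([
  {"dx": 0,"dy": 0,"dz": 0.3,"twist": 0,"jaw": 0},
])

```text
clock: 14.95
ee_pos: [445.5, -116.4, 72.8]
eef_rot: [3.11, 0.032, 1.776]
force: [-0.8, 0.5, -0.3]
opening: 0.3
```

Call:
send_rows([
  {"dx": 0,"dy": 0,"dz": 0.3,"twist": 0,"jaw": 0},
])

```text
clock: 15.05
ee_pos: [445.8, -116.6, 70.4]
eef_rot: [3.11, 0.032, 1.775]
force: [-8.3, 4.2, 24.3]
opening: 0.2
```

Near left is shut as well: contact only below 72 mm, bottoming at 70.4 mm. I'll retreat and take a final look.

Call:
send_rows([
  {"dx": 0,"dy": 0,"dz": -1.0,"twist": 0,"jaw": 0},
  {"dx": 0,"dy": 0,"dz": -3.0,"twist": 0,"jaw": 0},
  {"dx": 0,"dy": 0,"dz": -4.0,"twist": 0,"jaw": 0},
  {"dx": 2.0,"dy": 0,"dz": -3.0,"twist": 0,"jaw": 0},
  {"dx": 4.0,"dy": 0,"dz": -2.0,"twist": 0,"jaw": 0},
  {"dx": 4.0,"dy": 0,"dz": 0,"twist": 0,"jaw": 0},
  {"dx": 4.0,"dy": 0,"dz": 0,"twist": 0,"jaw": 0},
  {"dx": 4.0,"dy": 0,"dz": 0,"twist": 0,"jaw": 0},
  {"dx": 2.0,"dy": 0,"dz": 0,"twist": 0,"jaw": 0},
  {"dx": 0,"dy": 0,"dz": 0,"twist": 0,"jaw": 0},
  {"dx": 0,"dy": 0,"dz": 0,"twist": 0,"jaw": 0},
])

```text
clock: 16.15
ee_pos: [399.5, 88.3, 203.0]
eef_rot: [3.103, 0.031, 1.771]
force: [-0.1, -1.8, 0.9]
opening: -0.3
```

```bash
python3 look.py j
python3 - <<'E'
from h import *
cv2.imwrite("pics/jt.png",camera("top"))
E
```

```text
[399.5  88.3 203. ] [3.103 0.031 1.771] [-0.1 -1.8  0.9]
[319.8 531.1]
[316.3 440.4]
[389.1 436.5]
[385.  527.2]
```

View pics/j.png

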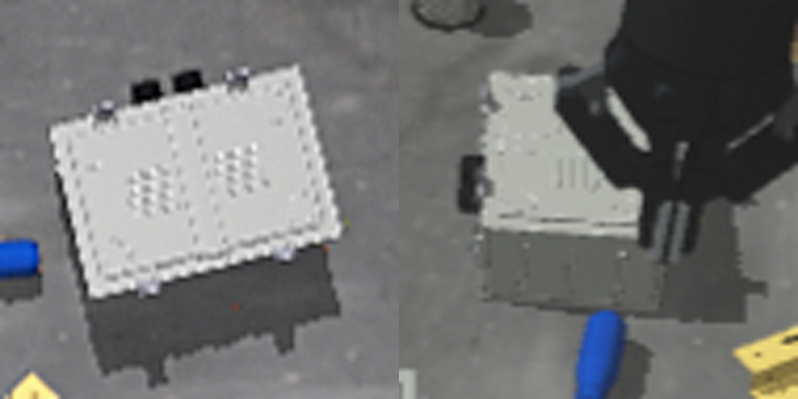

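View pics/jt.png

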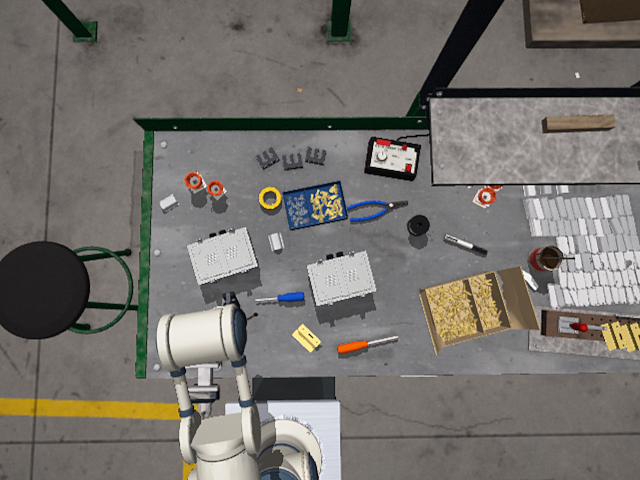

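The box now looks like the finished one, with clip noses and shadows over the cover edge at all four clips. Nothing has moved, and the arm is clear.

```bash
python3 -c "
from bench import *
print(close_job())"
```

```text
the job is handed in; nothing more can be done
None
```

The cover is snapped down at all four corners, and the job was handed in at about 16 s of the 54 s allowed. The open box was the right-hand one. I pressed it with the closed fingertips in the order near right, near left, far left, far right.

**Force:** the highest force read was about 38 N, a brief reading as the near-left corner bottomed out; the cover cracks above 50 N. Force was only read at the end of each 0.1 s step, so a short peak in between could have been missed.

**Snaps:** the near-left, far-left and far-right corners each showed the force rise, drop as the clip passed, then rise again on the rim. The first press on near right was less clear: it was a few millimetres off-centre, with up to 30 N read and the fingers drifting slightly.

**Re-check by touch:** I pressed near right and near left again. Both touched only below 72 mm, against about 78 mm at the start, and bottomed at about 70.5 mm. Far right bottomed at 70.5 mm and far left at 71.0 mm under a lighter push. I did not touch those two again.

**Last pictures:** all four clips overlap the cover edge, the cover looks level, and the box, the finished box and the bystanders look unmoved. In the final side view the gripper hid part of the cover, so the flush check rests on the top and wrist views and the touch heights.

The tool also tilted by up to about 2° during pressing; I saw no effect from it.

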